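# Refit the filter and spark screen of a fume extractor and lock them in

## Robot

A 6-joint arm with a two-finger parallel gripper is mounted at the origin on the work surface. World frame = base frame: x ahead of the robot, y to its left, z up, the work surface at z = 0. Lengths are in m, angles in rad, forces in N, time in s.
With the tool pointing down it reaches from about 0.35 to 0.925 m from the base axis. Payload 6.4 kg.
Tool frame: the origin (TCP) lies midway between the tips of the shut fingers; the grasp point (between the pads) lies 19 mm behind it; x points along the fingers, y is the direction in which the jaws open and shut, and the axes are right-handed (so a half turn about x gives the same grasp; the last joint's range is limited). The gripper opens to 85 mm and grips with 20 to 120 N. Pads are 22 mm wide; open, the fingers measure 114 mm over their backs; the gripper's body (76 mm by 85 mm) begins 54 mm behind the grasp point. The pads swing forward as they close: fully open they stand 13 mm farther back than shut.
Start: joints at [-1.395, 0.245, 1.558, -0, 1.339, -0.174], TCP at [0.223, -0.611, 0.231] pointing down, gripper open.
Joint ranges: [-3.13, 3.13], [-1.02, 2.26], [0.13, 2.54], [-0.95, 4.09], [0.21, 2.88], [-2.74, 2.74]. Speed limits (rad/s): [2.57, 2.57, 3.14, 3.14, 3.14, 3.14].

## Interface

Orientations are given as a unit quaternion [w, x, y, z].
In Python, from cell import get_obs, capture, close_job gives the robot as it stands.
- The arm moves only by the shell command python3 -m creep 'ROWS' [FORCE]. ROWS is JSON, a list of rows, each a list of 7 numbers: the shift along the tool's x, y, z in mm, then the turn, a rotation vector about the tool's x, y, z in degrees, then the finger opening in mm, from 0 to 85.4. A call has exactly 10 rows; each row shifts and turns the commanded pose from where the row before left it, along the tool's axes as they then stand; what a row does not reach is not made up. A row lasts 1/8 s, in which the tool goes at most 62.5 mm and 10.7 degrees, less where a joint would pass 70% of its speed; a pose out of reach is approached as far as the arm can. A call is refused whole if a number of a shift passes 62.5 or a number of a turn 10.7, either way. A call with a gripper value outside its range is refused whole. The fingers move at their own pace and stop on an object; FORCE is the grip in N (left out, the last holds). Time passes only in rows, so rows that do not move let the fingers close, or fill a call up. It gives the time, the measured TCP pose, the force and the opening at its end, in the units of the state.
- get_obs(): the state, without advancing time (a new reading comes with each control period).
- capture(name): name is "scene" or "top" or "wrist"; returns a dict with "frame" (384x512x3 uint8, red, green, blue), "camera_matrix" (3x3 intrinsics, pixels), "rvec" (rotation vector, rad) and "tvec" (3), from world to camera coordinates, as OpenCV has them. Camera axes: x right, y down, z forward; pixel columns grow to the right and rows downward; lengths in m; the calibration is good to about 2 mm. A picture is of the moment at which its call begins. There is no depth.
- close_job(): hands the job in, once; it reports no verdict.
The state is a dict: "t": time; "joint_pos": joint angles; "joint_velocities": joint speeds; "joint_efforts": joint torques, N m; "ee_pos": TCP position; "tcp_rot": TCP orientation; "contact_force": force on the tool from outside, world axes, zero at the start; "moment": the same for the moment, N m; "finger_gap": finger opening in m.
Only numpy, scipy, OpenCV 4.12 (cv2) and the standard library are available. Lean on these libraries where they do the work, as an engineer would, in place of code of your own. Each camera call takes 0.05 s, during which the arm holds its last target. There are 200 camera calls.

## Task

Reload the open yellow filter box of the fume extractor: lower the clean white filter fully home into its well, lay the spark screen flat on the ledge over it, then slide the forked keeper all the way in over the screen to lock both. Leave the sooty filter and the other things on the bench where they are.

Things in the scene. Friction and masses are not known exactly. Their poses are not given: they have to be found in the camera images.
- filter_box: Yellow open-topped filter box fixed to the bench, 136 mm (x) by 160 mm (y); origin on the bench under the centre of its stepped opening; z up, y along its long side. Dark guide rails along both long sides, 113 mm apart, 100 mm high, run on beyond the box on its +y side to y = 225 mm, where the keeper is parked. A screen laid on the ledge covers the well, so the filter goes in first.
- well_floor (a point): Centre of the well's floor, on the filter box's z axis, 6 mm above the bench; the filter's origin comes here. The well is 80 x 110 mm (x, y), from the ledge at 74 mm down to this floor, its mouth chamfered 5 mm.
- ledge (a point): Centre of the opening at the height of the flat ledge, 74 mm above the bench; the screen's origin comes here. The pocket above the ledge is 106 x 136 mm (x, y), its walls reach up to 84 mm, the mouth chamfered 4 mm.
- keeper (a joint): Travel of the keeper in m: 0 = parked at the +y end of the rails, 0.14 = home (stop); it slides to the box's -y. Starts at up to 0.025, clear of the opening; stays where left; takes about 3 N. It is a flat steel fork 122 mm wide, 85.5 to 93.5 mm above the bench; its two prongs point to -y, 44 mm apart, and pass on either side of the screen's grip.
- keeper_tab (a point): Middle of the top edge of the keeper's red upright tab, 129.5 mm above the bench. The tab is 44 mm along the box's x, 12 mm thick along its y and stands 36 mm above the fork; pinch it from above across the 12 mm, or push it. In the filter box's frame it lies at x = 0, y = 204 mm less the joint value (64 mm when home).
- clean_filter: The clean filter: blue block with white pleats on its top, 74 mm (x) by 104 mm (y) by 35 mm high, 0.18 to 0.35 kg; origin at the centre of its underside, z up. On the middle of its top stands a rib-shaped grip, 10 mm along x, 44 mm along y, 30 mm tall, to be pinched from above across its 10 mm (65 mm high in all). It fits the well either way round (long side along the box's y).
- spark_screen: Spark screen: flat plate of bright metal grid with small dark square openings, 100 mm (x) by 130 mm (y) by 8 mm thick, 0.25 to 0.45 kg; origin at the centre of its underside, z up. On the middle of its top stands a rib-shaped grip, 10 mm along x, 44 mm along y, 30 mm tall, to be pinched from above across its 10 mm; the grip is orange (38 mm high in all). It fits the pocket either way round.
- sooty_filter: Used filter, same shape and size as the clean one but with black pleats on its top. Leave it alone.
- pipe_coupon: Bystander: short upright copper pipe ring, 90 mm diameter, 60 mm high; origin at the centre of its underside.
- spray_can: Bystander: upright green can, 60 mm diameter, 170 mm high; origin at the centre of its underside.
- paste_jar: Bystander: jar with a red lid, 68 mm diameter, 75 mm high; origin at the centre of its underside.
- magnet_square: Bystander: red triangular magnetic square lying flat, 100 mm legs, 16 mm high; origin at the centre of its underside.
- wire_brush: Bystander: brush lying on the bench, 220 mm long; origin on its underside.
- chipping_hammer: Bystander: hammer lying on the bench, 260 mm long; origin on its underside.
There are look-alikes about, which are no part of the job. Leave any brown look-alike of the spark_screen alone. What is shaped like the clean_filter but turquoise is not meant.

How it is judged:
By the outcome, as a careful person would: the job done as asked, in the order asked, and still so for the second after the job is handed in, with the robot touching nothing.
It also fails if it takes over 72 s, if anything falls off the work surface, if the arm or the gripper's body presses on something with over 40 N, if the wrist force passes 120 N, or if a joint passes its speed limit or range.

## Working session

There is one attempt and no reset: what is moved stays moved. The work goes in short steps, Python scripts to look and compute and a shell command to move; the robot and the scene stay as the last step left them, time stands still between calls to the robot, and variables do not carry over. Pictures are saved under pics/ and viewed, about 8 in all and at most 12, crops included, and the job is handed in when it is done.

```bash
mkdir -p pics; ls; python3 - <<'E'
from cell import get_obs,capture
import cv2,numpy as np
o=get_obs();print({k:np.round(v,3).tolist() for k,v in o.items()})
for n in("scene","top"):
    c=capture(n);cv2.imwrite(f"pics/{n}0.png",cv2.cvtColor(c["frame"],cv2.COLOR_RGB2BGR))
    R=cv2.Rodrigues(np.array(c["rvec"]))[0];print(n,np.round(-R.T@np.ravel(c["tvec"]),3),np.round(R,3).tolist(),np.round(c["camera_matrix"],1).tolist())
a=cv2.imread("pics/top0.png");cv2.imwrite("pics/top0b.png",cv2.resize(a,(800,600),interpolation=cv2.INTER_CUBIC))
E
```

```text
pics
{'t': 0.0, 'joint_pos': [-1.395, 0.246, 1.559, -0.0, 1.339, -0.174], 'joint_velocities': [-0.001, -0.001, -0.002, -0.001, 0.0, -0.003], 'joint_efforts': [-0.001, -42.952, -32.613, -0.0, 0.005, -0.0], 'ee_pos': [0.223, -0.61, 0.23], 'tcp_rot': [-0.122, -0.696, -0.124, 0.696], 'contact_force': [-0.0, 0.509, 0.224], 'moment': [0.026, 0.024, -0.035], 'finger_gap': 0.086}
scene [ 1.093 -0.478  1.218] [[0.567, 0.824, -0.008], [0.703, -0.489, -0.517], [-0.43, 0.287, -0.856]] [[432.5, 0.0, 258.9], [0.0, 432.5, 187.0], [0.0, 0.0, 1.0]]
top [ 0.315 -0.107  1.533] [[-0.013, -1.0, -0.006], [-0.988, 0.014, -0.156], [0.156, 0.004, -0.988]] [[405.8, 0.0, 257.2], [0.0, 405.8, 190.5], [0.0, 0.0, 1.0]]
```

View pics/top0b.png

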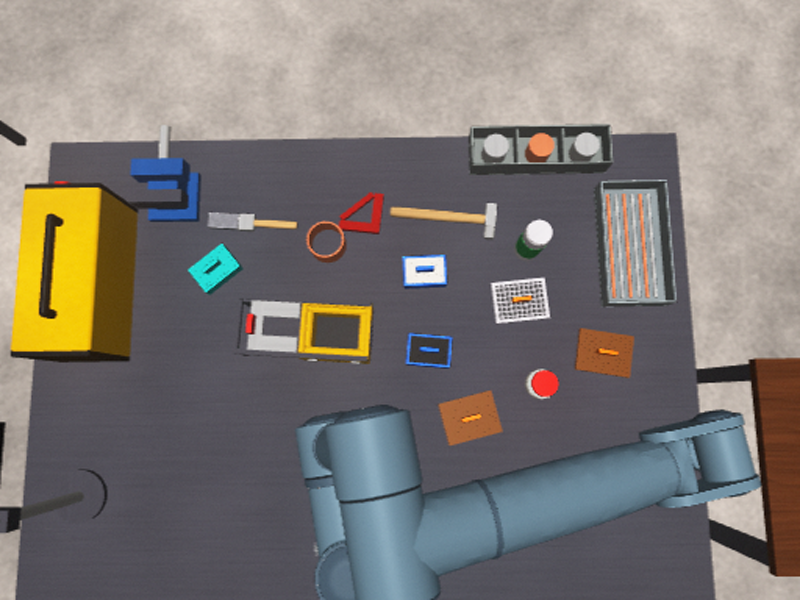

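View pics/scene0.png

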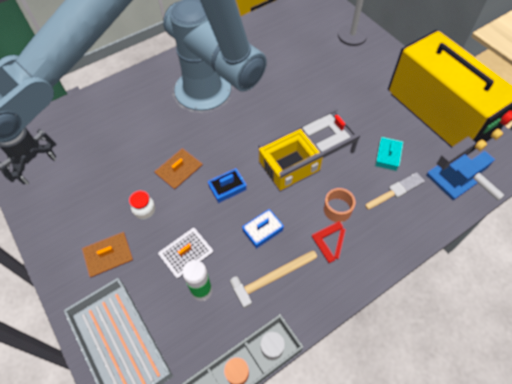

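Top view (800x600 pixels):
- **Filters:** the white-pleated one at (425,269) is the clean filter. The black one at (430,350) is sooty and the turquoise one at (214,268) is a look-alike.
- **Screens:** the bright metal grid at (521,299) is the spark screen. The brown ones at (605,352) and (470,418) are look-alikes.
- **Box:** at (336,330), with the keeper tab at (250,323).

Next I'll confirm these in one enlarged crop and measure them.

```bash
cat > h.py <<'E'
import numpy as np,cv2
from scipy.spatial.transform import Rotation as Ro
from cell import get_obs,capture
def unproj(c,uv,z):
    R=cv2.Rodrigues(np.array(c["rvec"]))[0];K=np.array(c["camera_matrix"]);C=-R.T@np.ravel(c["tvec"])
    uv=np.atleast_2d(np.array(uv,float));d=np.c_[uv,np.ones(len(uv))]@np.linalg.inv(K).T@R
    return C+d*((z-C[2])/d[:,2])[:,None]
def proj(c,P):
    return cv2.projectPoints(np.array(P,float).reshape(-1,3),np.array(c["rvec"]),np.array(c["tvec"],float),np.array(c["camera_matrix"]),None)[0].reshape(-1,2)
def tool():
    o=get_obs();q=o["tcp_rot"];return np.array(o["ee_pos"]),Ro.from_quat([q[1],q[2],q[3],q[0]])
def to(p,jaw,o=None):
    """shift (mm, tool axes now) and turn about tool axes (deg) to TCP p, pointing down, jaw axis along world angle jaw (deg)"""
    P,R=tool() if o is None else o
    best=None
    for s in(0,180):
        a=np.radians(jaw+s);x=np.array([0,0,-1.]);y=np.array([np.cos(a),np.sin(a),0]);T=Ro.from_matrix(np.c_[x,y,np.cross(x,y)])
        r=(R.inv()*T).as_rotvec(degrees=True)
        if best is None or np.linalg.norm(r)<np.linalg.norm(best):best=r
    return np.round(R.inv().apply(np.array(p)-P)*1000,1),np.round(best,1)
E
python3 - <<'E'
from h import *
c=capture("top");f=c["frame"];cv2.imwrite("pics/crop1.png",cv2.cvtColor(cv2.resize(f[145:250,140:390],(800,336),interpolation=cv2.INTER_CUBIC),cv2.COLOR_RGB2BGR))
h=cv2.cvtColor(f,cv2.COLOR_RGB2HSV)
def blobs(m,box,z,name):
    mm=np.zeros_like(m);x0,y0,x1,y1=box;mm[y0:y1,x0:x1]=m[y0:y1,x0:x1]
    v,u=np.nonzero(mm);
    if len(u)<3:print(name,len(u));return
    w=unproj(c,np.c_[u,v],z)[:,:2];(cx,cy),(a,b),th=cv2.minAreaRect(w.astype(np.float32)*1000)
    e,V=np.linalg.eigh(np.cov(w.T));print(name,len(u),"mean",w.mean(0).round(4),"rect",np.round([cx,cy,a,b,th],1),"longaxis",np.degrees(np.arctan2(V[1,1],V[0,1])).round(1))
H,S,V=h[...,0],h[...,1],h[...,2]
blue=(H>100)&(H<125)&(S>150)
blobs(blue,(250,155,295,190),.035,"filter outl")
blobs(blue,(265,166,279,178),.065,"filter grip")
org=(H>8)&(H<22)&(S>150)&(V>150)
blobs(org,(310,175,355,210),.038,"screen grip")
blobs((S<40)&(V>150),(310,176,355,210),.008,"screen plate")
yel=(H>20)&(H<32)&(S>150)&(V>190)
blobs(yel,(185,185,245,235),.084,"box rim")
blobs(((H<6)|(H>174))&(S>150),(150,195,170,220),.1295,"tab")
blobs((S<40)&(V>120),(155,190,195,230),.0935,"fork")
E
```

```text
filter outl 148 mean [ 0.6128 -0.1561] rect [ 618.3 -155.4  101.8   76.7   89.2] longaxis 93.3
filter grip 33 mean [ 0.6169 -0.1539] rect [ 617.8 -152.6   36.9   11.3   89.2] longaxis 93.1
screen grip 31 mean [ 0.5473 -0.385 ] rect [ 547.3 -384.9    8.9   42.3    6.4] longaxis 96.9
screen plate 621 mean [ 0.5468 -0.387 ] rect [ 547.6 -387.   101.1  132.8    5.2] longaxis 94.7
box rim 727 mean [0.4765 0.0555] rect [474.4  54.8 159.6 113.7  85.9] longaxis 86.4
tab 61 mean [0.4846 0.2397] rect [484.2 239.5  16.9  42.1  84.3] longaxis 176.8
fork 702 mean [0.4823 0.1971] rect [482.9 194.9 114.9 115.5  86. ] longaxis 175.9
```

View pics/crop1.png

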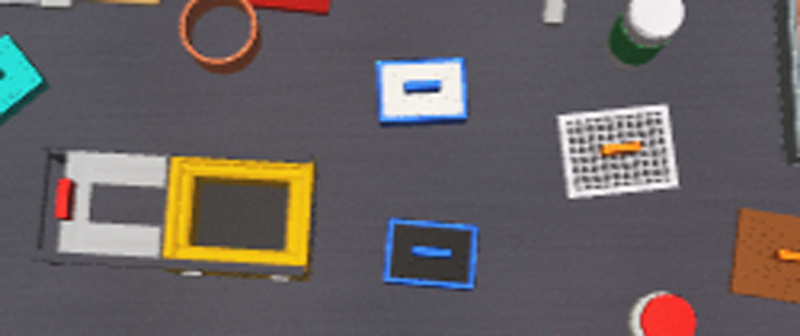

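The crop confirms both choices: the white-pleated blue block at crop (421,90) and the bright grid with the orange grip at (620,150). I'll move above the filter.

```bash
python3 - <<'E'
from h import *
print(to([.617,-.154,.20],2.5)); P,R=tool(); print(R.as_matrix().round(3))
E
```

```text
(array([  31. , -293.4, -526.8]), array([-72.5,  -0.1,   0.1]))
[[-0.     0.343 -0.939]
 [ 0.001 -0.939 -0.343]
 [-1.    -0.001 -0.   ]]
```

```bash
python3 -m creep '[[3,-29,-52,0,0,0,85],[3,-29,-52,0,0,0,85],[3,-29,-52,0,0,0,85],[3,-29,-52,0,0,0,85],[3,-29,-52,0,0,0,85],[3,-29,-52,0,0,0,85],[3,-29,-52,0,0,0,85],[3,-29,-52,0,0,0,85],[3,-29,-52,0,0,0,85],[3,-29,-52,0,0,0,85]]' 60
python3 -m creep '[[0,0,0,-9,0,0,85],[0,0,0,-9,0,0,60],[0,0,0,-9,0,0,60],[0,0,0,-9,0,0,40],[0,0,0,-9,0,0,40],[0,0,0,-9,0,0,40],[0,0,0,-9,0,0,40],[0,0,0,-9,0,0,40],[0,0,0,-0.5,0,0,40],[0,0,0,0,0,0,40]]'
python3 - <<'E'
from h import *
print(to([.617,-.154,.20],2.5))
c=capture("wrist");f=c["frame"];cv2.imwrite("pics/w1.png",cv2.cvtColor(f,cv2.COLOR_RGB2BGR))
R=cv2.Rodrigues(np.array(c["rvec"]))[0];print(np.round(-R.T@np.ravel(c["tvec"]),3),R.round(2).tolist())
E
```

```text
t: 1.4
ee_pos: [0.6128, -0.1583, 0.201]
tcp_rot: [-0.123, -0.696, -0.123, 0.696]
contact_force: [0.4, -0.1, -0.3]
finger_gap: 0.0852
t: 2.65
ee_pos: [0.6118, -0.1599, 0.2011]
tcp_rot: [0.51, 0.489, 0.511, -0.489]
contact_force: [0.3, -0.2, -1.0]
finger_gap: 0.04
(array([ 1.1,  5.5, -5.7]), array([-0.1, -0. ,  0. ]))
[ 0.61  -0.093  0.344] [[1.0, 0.04, -0.0], [0.04, -0.96, 0.26], [0.01, -0.26, -0.97]]
```

View pics/w1.png

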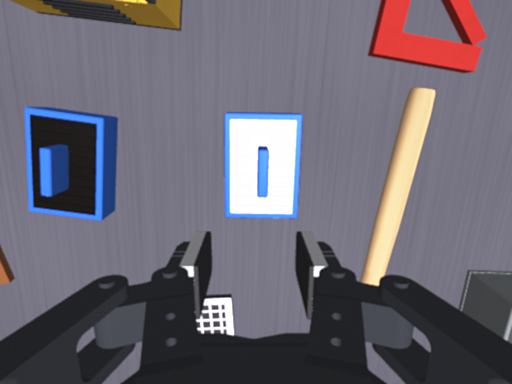

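The wrist view shows the clean filter square-on at (262,165) with the grip between the jaws' sides. The sooty filter is at (70,162).

```bash
python3 - <<'E'
from h import *
c=capture("wrist");f=c["frame"];h=cv2.cvtColor(f,cv2.COLOR_RGB2HSV);H,S,V=cv2.split(h)
m=np.zeros_like(S);m[100:225,215:310]=1
w=(S<50)&(V>200)&(m>0);b=(H>100)&(H<125)&(S>120)&(m>0);g=b.copy();g[:140]=0;g[205:]=0;g[:,:250]=0;g[:,275:]=0
for n,k,z in(("white",w,.035),("all",b|w,.035),("grip",g,.065)):
    v,u=np.nonzero(k);X=unproj(c,np.c_[u,v],z)[:,:2];print(n,len(u),np.round(cv2.minAreaRect((X*1000).astype(np.float32)),1) if 0 else cv2.minAreaRect((X*1000).astype(np.float32)), u.min(),u.max(),v.min(),v.max())
E
```

```text
white 5542 ((620.5918579101562, -151.63731384277344), (62.61654281616211, 93.42185974121094), 1.3697483539581299) 230 296 119 213
all 7691 ((620.3667602539062, -150.92649841308594), (74.00054931640625, 104.33342742919922), 1.3898082971572876) 224 302 112 218
grip 475 ((620.210205078125, -149.52085876464844), (8.043917655944824, 44.18562316894531), 2.588543653488159) 258 267 147 196
```

```bash
python3 -m creep '[[20,5,-5,1,0,0,40],[30,4,-3.5,0,0,0,40],[30,0,0,0,0,0,40],[30,0,0,0,0,0,40],[25,0,0,0,0,0,40],[15,0,0,0,0,0,40],[10,0,0,0,0,0,40],[0,0,0,0,0,0,40],[0,0,0,0,0,0,5],[0,0,0,0,0,0,5]]' 60
python3 - <<'E'
from h import *
print(to([.6204,-.151,.041],1.5))
E
```

```text
t: 4.0
ee_pos: [0.621, -0.1515, 0.0423]
tcp_rot: [0.507, 0.493, 0.506, -0.493]
contact_force: [-2.0, -0.5, 4.2]
finger_gap: 0.009
(array([ 1.3, -0.6, -0.5]), array([ 0. ,  0. , -0.1]))
```

```bash
python3 -m creep '[[-20,0,0,0,0,0,5],[-40,0,0,0,0,0,5],[-40,-10,-10,0,0,0,5],[-40,-30,-30,0,0,0,5],[-20,-35,-34,0,0,0,5],[0,-35,-34,0,0,0,5],[0,-32,-26,0,0,0,5],[0,0,0,2.5,0,0,5],[0,0,0,2.8,0,0,5],[0,0,0,0,0,0,5]]' 60
python3 - <<'E'
from h import *
P,R=tool();print(P,to([.4745,.055,.15],-3.8))
c=capture("wrist");f=c["frame"];cv2.imwrite("pics/w2.png",cv2.cvtColor(f,cv2.COLOR_RGB2BGR))
E
```

```text
t: 5.25
ee_pos: [0.4751, -0.021, 0.2024]
tcp_rot: [0.484, 0.516, 0.483, -0.516]
contact_force: [0.2, 0.1, -1.8]
finger_gap: 0.0088
[ 0.47510672 -0.02096162  0.20244052] (array([ 52.4,  -5.6, -75.8]), array([ 0.1,  0. , -0.1]))
```

View pics/w2.png

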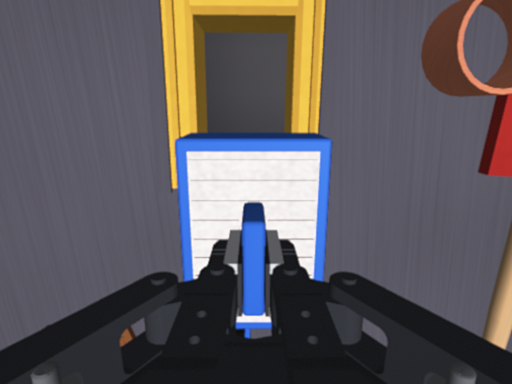

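The filter is held squarely. The box is cut off at the top of the frame, with the well at about (250,80), so I'll back off 100 mm for a full view of it.

```bash
python3 -m creep '[[0,0,25,0,0,0,5],[0,0,40,0,0,0,5],[0,0,35,0,0,0,5],[0,0,0,0,0,0,5],[0,0,0,0,0,0,5],[0,0,0,0,0,0,5],[0,0,0,0,0,0,5],[0,0,0,0,0,0,5],[0,0,0,0,0,0,5],[0,0,0,0,0,0,5]]' 60
python3 - <<'E'
from h import *
P,R=tool();print(P)
c=capture("wrist");f=c["frame"].copy()
import pickle;pickle.dump(c,open("w3.pkl","wb"))
u=unproj;b=(.4765,.057);a=np.radians(-3.8)
def L(x,y,z):return [b[0]+x*np.cos(a)-y*np.sin(a),b[1]+x*np.sin(a)+y*np.cos(a),z]
g=cv2.resize(f,(1024,768),interpolation=cv2.INTER_CUBIC)
for hx,hy,z,col in((.053,.068,.074,(255,0,0)),(.04,.055,.006,(0,255,0)),(.068,.080,.084,(0,0,255))):
    q=proj(c,[L(-hx,-hy,z),L(hx,-hy,z),L(hx,hy,z),L(-hx,hy,z)]);cv2.polylines(g,[np.int32(np.round(q*2+.5))],True,col,1)
cv2.imwrite("pics/w3.png",cv2.cvtColor(g[:560,112:912],cv2.COLOR_RGB2BGR))
E
```

```text
t: 6.55
ee_pos: [0.4685, -0.1208, 0.2013]
tcp_rot: [0.483, 0.516, 0.483, -0.516]
contact_force: [-0.5, -0.1, -2.0]
finger_gap: 0.0086
[ 0.46847958 -0.12076737  0.20129445]
```

View pics/w3.png

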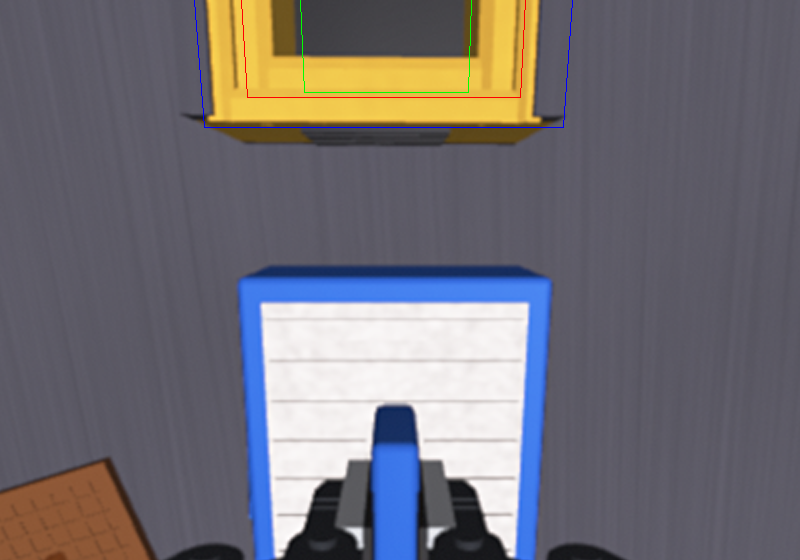

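```bash
python3 - <<'E'
from h import *
import pickle;c=pickle.load(open("w3.pkl","rb"));f=c["frame"]
for row in(5,15,24,36,44):
    print(row,[tuple(int(q) for q in f[row,u]) for u in range(150,334,4)] if row in(15,) else "")
    g=cv2.cvtColor(f,cv2.COLOR_RGB2GRAY).astype(int);d=np.diff(g[row]);print([(u,int(d[u])) for u in range(140,340) if abs(d[u])>12])
for col in(200,225,245,275):
    d=np.diff(g[:90,col]);print(col,[(v,int(d[v])) for v in range(89) if abs(d[v])>12])
E
```

```text
5 
[(157, -13), (158, 21), (159, 65), (160, 39), (169, -13), (170, -43), (172, 49), (173, 19), (190, -33), (191, -49), (192, -15), (294, 33), (295, 44), (296, 18), (312, -21), (313, -55), (315, 39), (321, 15), (323, -23), (324, -74), (325, -31), (326, 13)]
15 [(92, 90, 102), (91, 89, 100), (76, 77, 92), (245, 205, 79), (232, 185, 72), (232, 183, 70), (241, 196, 76), (241, 201, 78), (242, 202, 78), (231, 185, 71), (233, 183, 70), (107, 83, 30), (110, 85, 32), (105, 81, 34), (61, 60, 66), (64, 63, 67), (65, 63, 68), (64, 63, 67), (65, 65, 69), (65, 65, 69), (68, 67, 72), (68, 67, 72), (68, 67, 71), (69, 68, 72), (70, 68, 73), (70, 69, 74), (70, 69, 73), (70, 69, 73), (71, 69, 74), (71, 70, 75), (71, 70, 75), (72, 71, 75), (72, 70, 75), (73, 71, 76), (72, 70, 74), (96, 74, 27), (112, 86, 31), (219, 169, 64), (225, 177, 68), (241, 201, 78), (242, 203, 79), (153, 118, 44), (219, 169, 65), (244, 203, 78), (80, 80, 97), (90, 88, 99)]
[(159, 61), (160, 59), (170, -25), (171, -45), (172, 37), (173, 44), (190, -19), (191, -54), (192, -27), (203, -13), (293, 16), (294, 44), (295, 37), (302, 14)
[... 260 characters left out ...]
(314, 40), (320, 17), (322, -23), (323, -76), (324, -30)]
36 
[(160, 23), (161, 64), (162, 40), (171, -23), (172, -50), (173, 30), (174, 52), (311, -38), (312, -29), (313, 36), (314, 13), (321, -17), (322, -63), (323, -48)]
44 
[(161, 64), (162, 57), (172, -14), (174, 14), (310, -15), (311, -35), (313, 25), (319, 16), (321, -26), (322, -80), (323, -23), (324, 14)]
200 [(26, 17), (27, 52), (28, 32), (59, -48), (60, -59), (61, -21), (71, 17)]
225 [(26, 13), (27, 49), (28, 50), (29, 14), (59, -33), (60, -59), (61, -34), (65, -15), (72, 28)]
245 [(27, 48), (28, 48), (59, -35), (60, -59), (61, -34), (72, 20)]
275 [(27, 38), (28, 58), (29, 18), (59, -19), (60, -58), (61, -47), (65, -15), (72, 26)]
```

```bash
python3 - <<'E'
from h import *
import pickle;c=pickle.load(open("w3.pkl","rb"))
R=cv2.Rodrigues(np.array(c["rvec"]))[0];print("cam",-R.T@np.ravel(c["tvec"]))
p=lambda u,v,z:unproj(c,[u+.5,v],z)[0]*1000
for n,z,pts in(("well",69,[(191,5,294.7,5),(191.2,15,294.6,15),(191.6,24,294,24)]),("pocket",74,[(172.7,5,312.7,5),(172.5,15,312.7,15),(172.9,24,312,24),(173.8,36,311.5,36)]),("yel",84,[(159.5,5,324,5),(161.5,44,322,44)])):
    for a,b,cc,d in pts:
        A,B=p(a,b,z/1000),p(cc,d,z/1000);print(n,A[:2].round(1),B[:2].round(1),"w",np.linalg.norm(A-B).round(1),"mid",((A+B)/2)[:2].round(1))
for u,v,z in((200,27.6,.069),(225,28,.069),(275,28.3,.069),(200,60.3,.084),(225,60.7,.084),(275,60.9,.084)):print(u,z,p(u,v,z)[:2].round(1))
P,_=tool();print(P)
E
```

```text
cam [ 0.47338874 -0.05428905  0.34451128]
well [431.2  23.4] [510.6  18.1] w 79.6 mid [470.9  20.8]
well [430.5  16.5] [510.3  11.2] w 79.9 mid [470.4  13.9]
well [430.1  10.2] [509.6   4.9] w 79.7 mid [469.9   7.6]
pocket [418.2  22.9] [523.4  15.9] w 105.5 mid [470.8  19.4]
pocket [417.2  16.2] [523.3   9.1] w 106.4 mid [470.2  12.7]
pocket [416.6  10. ] [522.7   2.9] w 106.3 mid [469.7   6.5]
pocket [416.2   1.6] [522.1  -5.4] w 106.1 mid [469.2  -1.9]
yel [410.7  20.7] [529.8  12.8] w 119.4 mid [470.2  16.7]
yel [408.5  -5.2] [528.  -13.2] w 119.9 mid [468.3  -9.2]
200 0.069 [436.3   7.3]
225 0.069 [455.8   5.7]
275 0.069 [494.7   2.9]
200 0.084 [435.9 -18.4]
225 0.084 [454.7 -20. ]
275 0.084 [492.5 -22.7]
[ 0.46846339 -0.12080412  0.2012982 ]
```

The box fit is consistent, with measured widths of 79.7 and 106.1 against 80 and 106. That puts the box at (0.474, 0.059) with a yaw of −4.3°. Next I'll hover over the well.

```bash
python3 - <<'E'
from h import *
print(to([.4743,.059,.155],-4.3))
E
```

```text
(array([  46.3,   -6. , -179.8]), array([ 0.5, -0. , -0. ]))
```

```bash
python3 -m creep '[[0,-2,-30,0.5,0,0,5],[0,-2,-50,0,0,0,5],[0,-2,-50,0,0,0,5],[6,0,-35,0,0,0,5],[20,0,-15,0,0,0,5],[20,0,0,0,0,0,5],[0,0,0,0,0,0,5],[0,0,0,0,0,0,5],[0,0,0,0,0,0,5],[0,0,0,0,0,0,5]]' 60
python3 - <<'E'
from h import *
print(to([.4743,.059,.048],-4.3))
E
```

```text
t: 7.85
ee_pos: [0.4761, 0.0589, 0.1561]
tcp_rot: [0.481, 0.519, 0.481, -0.518]
contact_force: [-0.2, -0.4, -3.3]
finger_gap: 0.0084
(array([108.1,  -1.9,   0. ]), array([ 0. ,  0. , -0.1]))
```

```bash
python3 -m creep '[[10,-1,0,0,0,0,5],[10,-1,0,0,0,0,5],[12,0,0,0,0,0,5],[12,0,0,0,0,0,5],[12,0,0,0,0,0,5],[12,0,0,0,0,0,5],[10,0,0,0,0,0,5],[8,0,0,0,0,0,5],[6,0,0,0,0,0,5],[0,0,0,0,0,0,5]]' 60
```

```text
t: 9.1
ee_pos: [0.4734, 0.0593, 0.0629]
tcp_rot: [-0.481, -0.518, -0.481, 0.518]
contact_force: [-0.6, 0.7, -1.3]
finger_gap: 0.0086
```

```bash
python3 -m creep '[[4,0,0,0,0,0,5],[4,0,0,0,0,0,5],[4,0,0,0,0,0,5],[2,0,0,0,0,0,5],[1,0,0,0,0,0,5],[0,0,0,0,0,0,5],[0,0,0,0,0,0,5],[0,0,0,0,0,0,5],[0,0,0,0,0,0,5],[0,0,0,0,0,0,5]]' 60
```

```text
t: 10.35
ee_pos: [0.4737, 0.0593, 0.0484]
tcp_rot: [0.481, 0.518, 0.481, -0.518]
contact_force: [0.7, 0.1, -2.0]
finger_gap: 0.0087
```

```bash
python3 -m creep '[[0,0,0,0,0,0,25],[0,0,0,0,0,0,25],[0,0,0,0,0,0,25],[-20,0,0,0,0,0,25],[-40,0,0,0,0,0,25],[-50,0,0,0,0,0,25],[-40,0,0,0,0,0,25],[0,0,0,0,0,0,40],[0,0,0,0,0,0,40],[0,0,0,0,0,0,40]]' 60
python3 - <<'E'
from h import *
print(to([.549,-.43,.20],5.5))
c=capture("top");f=c["frame"]
# can: base green & top white
h=cv2.cvtColor(f,cv2.COLOR_RGB2HSV);H,S,V=cv2.split(h)
m=np.zeros_like(S);m[135:172,328:358]=1
v,u=np.nonzero((S<40)&(V>170)&(m>0));print("can top",u.mean(),v.mean(),unproj(c,[u.mean(),v.mean()],.17))
print("rect check box view at",proj(c,[.474,.059,.07]))
cv2.imwrite("pics/t2.png",cv2.cvtColor(cv2.resize(f[170:240,140:260],(720,420),interpolation=cv2.INTER_CUBIC),cv2.COLOR_RGB2BGR))
E
```

```text
t: 11.6
ee_pos: [0.4725, 0.0594, 0.1965]
tcp_rot: [-0.48, -0.517, -0.482, 0.519]
contact_force: [-0.2, -0.4, -0.6]
finger_gap: 0.0401
(array([ -4. , 112.6, 482.3]), array([-9.8, -0. ,  0.2]))
can top 344.72685185185185 148.29166666666666 [[ 0.67413072 -0.40532539  0.17      ]]
rect check box view at [[213.38580294 210.93741708]]
```

```bash
python3 -m creep '[[0,8,35,0,0,0,40],[0,14,60,0,0,0,40],[0,14,60,0,0,0,40],[0,14,60,0,0,0,40],[0,14,60,0,0,0,40],[0,14,60,0,0,0,40],[0,14,60,0,0,0,40],[0,13,57,0,0,0,40],[-2,7,30,-4.9,0,0,40],[-2,0,0,-4.9,0,0,40]]' 60
python3 - <<'E'
from h import *
print(to([.549,-.384,.20],5.5),tool()[0])
import pickle;c=capture("wrist");pickle.dump(c,open("w4.pkl","wb"))
f=c["frame"];h=cv2.cvtColor(f,cv2.COLOR_RGB2HSV);H,S,V=cv2.split(h)
g=(H>5)&(H<20)&(S>150)&(V>170);n,l,s,_=cv2.connectedComponentsWithStats(g.astype(np.uint8));print([x.tolist() for x in s[1:] if x[4]>60])
cv2.imwrite("pics/w4.png",cv2.cvtColor(f,cv2.COLOR_RGB2BGR))
E
```

```text
t: 12.9
ee_pos: [0.5487, -0.4319, 0.2002]
tcp_rot: [0.523, 0.475, 0.524, -0.475]
contact_force: [-0.8, 0.8, -0.3]
finger_gap: 0.0399
(array([  0.3,   5. , -47.6]), array([ 0. , -0.1,  0.1])) [ 0.5486653  -0.43189286  0.20017452]
[[252, 103, 11, 47, 455]]
```

View pics/w4.png

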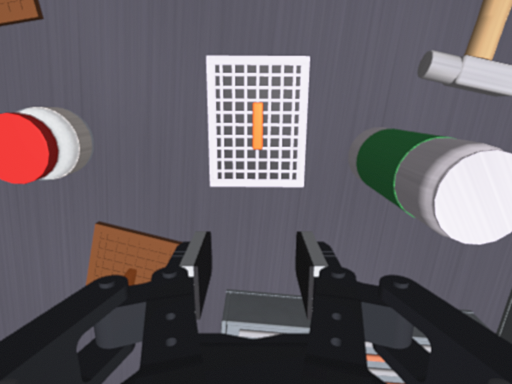

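The view shows the bright grid screen with its orange grip at (257,126). The spray can is to the right and clear of it, and the brown screens are elsewhere.

```bash
python3 - <<'E'
from h import *
import pickle;c=pickle.load(open("w4.pkl","rb"));f=c["frame"];h=cv2.cvtColor(f,cv2.COLOR_RGB2HSV);H,S,V=cv2.split(h)
g=(H>5)&(H<20)&(S>150)&(V>170);m=np.zeros_like(g);m[50:195,200:315]=1
w=(S<50)&(V>170)&m
r=None
for n,k,z in(("plate",w,.008),("grip",g&m,.038)):
    v,u=np.nonzero(k);X=unproj(c,np.c_[u,v],z)[:,:2];r=cv2.minAreaRect((X*1000).astype(np.float32));print(n,r)
# grip 
print(to([.549,-.384,.02],3))
E
```

```text
plate ((548.06591796875, -382.8356018066406), (101.36864471435547, 130.9698028564453), 5.143765449523926)
grip ((548.0108032226562, -383.396240234375), (9.471200942993164, 42.097251892089844), 5.465995788574219)
(array([180.6,   5. , -46.2]), array([ 2.7, -0.1,  0.1]))
```

```bash
python3 -m creep '[[15,2,-24,0.3,0,0,40],[30,2,-25,0,0,0,40],[35,0,0,0,0,0,40],[35,0,0,0,0,0,40],[30,0,0,0,0,0,40],[20,0,0,0,0,0,40],[13,0,0,0,0,0,40],[6,0,0,0,0,0,40],[0,0,0,0,0,0,5],[0,0,0,0,0,0,5]]' 70
```

```text
t: 14.2
ee_pos: [0.5494, -0.3812, 0.0196]
tcp_rot: [0.523, 0.477, 0.522, -0.477]
contact_force: [0.8, 0.2, -4.0]
finger_gap: 0.0081
```

The pads look a bit high on the grip. I'll open, go 4 mm lower and regrip.

```bash
python3 - <<'E'
from h import *
print(tool()[0])
E
python3 -m creep '[[0,0,0,0,0,0,20],[0,0,0,0,0,0,20],[4,0,1.5,0,0,0,20],[0,0,0,0,0,0,20],[0,0,0,0,0,0,20],[0,0,0,0,0,0,5],[0,0,0,0,0,0,5],[0,0,0,0,0,0,5],[0,0,0,0,0,0,5],[0,0,0,0,0,0,5]]' 90
```

```text
[ 0.54936133 -0.38117529  0.01955491]
t: 15.45
ee_pos: [0.5492, -0.3821, 0.0145]
tcp_rot: [0.522, 0.477, 0.522, -0.477]
contact_force: [0.2, 0.5, 2.0]
finger_gap: 0.0081
```

```bash
python3 -m creep '[[-10,0,0,0,0,0,5],[-25,0,0,0,0,0,5],[-40,0,0,0,0,0,5],[-45,0,0,0,0,0,5],[-45,0,0,0,0,0,5],[-20,-1,-10,0,0,0,5],[-5,-4,-45,0,0,0,5],[0,-4,-50,0,0,0,5],[0,-4,-50,0,0,0,5],[0,-4,-50,0,0,0,5]]'
python3 -m creep '[[0,-4,-50,0,0,0,5],[0,-4,-50,0,0,0,5],[0,-4,-45,0,0,0,5],[0,-4,-35,0,0,0,5],[0,0,-15,3,0,0,5],[0,0,0,3.5,0,0,5],[0,0,0,3,0,0,5],[0,0,0,0,0,0,5],[0,0,0,0,0,0,5],[0,0,0,0,0,0,5]]'
python3 - <<'E'
from h import *
print(tool()[0],to([.4743,.0601,.13],-4.3))
import pickle;c=capture("wrist");pickle.dump(c,open("w5.pkl","wb"))
cv2.imwrite("pics/w5.png",cv2.cvtColor(c["frame"],cv2.COLOR_RGB2BGR))
E
```

```text
t: 16.7
ee_pos: [0.5116, -0.1768, 0.2023]
tcp_rot: [0.521, 0.476, 0.524, -0.477]
contact_force: [0.8, -0.2, -4.2]
finger_gap: 0.0083
t: 17.95
ee_pos: [0.4793, 0.0133, 0.2039]
tcp_rot: [-0.481, -0.518, -0.481, 0.518]
contact_force: [0.2, 0.1, -3.6]
finger_gap: 0.0081
[0.47930427 0.01331113 0.20394778] (array([ 74. ,  -8.4, -46.3]), array([ 0.1, -0. ,  0. ]))
```

View pics/w5.png

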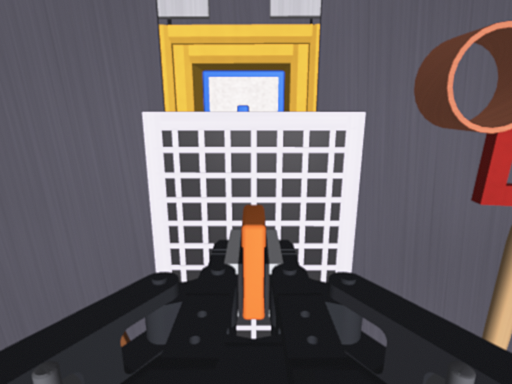

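The view shows the filter down in the well at (244,92). The screen hangs level and square in the grip, so I'll go over the pocket.

```bash
python3 -m creep '[[0,-4,-16,0,0,0,5],[4,-4,-20,0,0,0,5],[20,0,-10,0,0,0,5],[20,0,0,0,0,0,5],[20,0,0,0,0,0,5],[10,0,0,0,0,0,5],[0,0,0,0,0,0,5],[0,0,0,0,0,0,5],[0,0,0,0,0,0,5],[0,0,0,0,0,0,5]]'
python3 - <<'E'
from h import *
import pickle
print(tool()[0],to([.4743,.0601,.0885],-4.3))
c=pickle.load(open("w5.pkl","rb"));f=c["frame"];h=cv2.cvtColor(f,cv2.COLOR_RGB2HSV);H,S,V=cv2.split(h)
for r in(85,95,104):
    b=np.nonzero((H[r]>100)&(H[r]<125)&(S[r]>120))[0];b=b[(b>190)&(b<300)];A=unproj(c,[b.min(),r+.5],.041)[0];B=unproj(c,[b.max()+1,r+.5],.041)[0];print(r,b.min(),b.max(),np.linalg.norm(A-B)*1000)
E
```

```text
t: 19.25
ee_pos: [0.4754, 0.0597, 0.1309]
tcp_rot: [0.481, 0.518, 0.481, -0.518]
contact_force: [-0.2, 0.1, -3.9]
finger_gap: 0.0079
[0.47539437 0.05967904 0.13085468] (array([42.4, -1.2, -0.3]), array([ 0. ,  0. , -0.1]))
85 203 283 73.37123618736787
95 204 283 73.02932909851333
104 204 283 73.54449612843104
```

The filter's top measures 73.3 mm wide at the expected height (true width 74), so it is home. I'll lower the screen now.

```bash
python3 -m creep '[[5,-1,0,0,0,0,5],[8,0,0,0,0,0,5],[8,0,0,0,0,0,5],[6,0,0,0,0,0,5],[5,0,0,0,0,0,5],[4,0,0,0,0,0,5],[3,0,0,0,0,0,5],[2,0,0,0,0,0,5],[1,0,0,0,0,0,5],[0,0,0,0,0,0,5]]'
```

```text
t: 20.5
ee_pos: [0.4741, 0.0598, 0.0885]
tcp_rot: [0.481, 0.518, 0.481, -0.518]
contact_force: [-1.1, -0.6, -2.9]
finger_gap: 0.0083
```

```bash
python3 -m creep '[[0,0,0,0,0,0,25],[0,0,0,0,0,0,25],[0,0,0,0,0,0,25],[-10,0,0,0,0,0,25],[-30,0,0,0,0,0,25],[-40,0,10,0,0,0,25],[-40,0,40,0,0,0,40],[-10,0,40,0,0,0,40],[0,0,10,0,0,0,40],[0,0,0,0,0,0,40]]'
python3 - <<'E'
from h import *
print(tool()[0])
import pickle;c=capture("wrist");pickle.dump(c,open("w6.pkl","wb"))
cv2.imwrite("pics/w6.png",cv2.cvtColor(c["frame"],cv2.COLOR_RGB2BGR))
E
```

```text
t: 21.75
ee_pos: [0.4663, -0.0399, 0.218]
tcp_rot: [0.48, 0.519, 0.481, -0.518]
contact_force: [0.5, 0.3, 0.1]
finger_gap: 0.0401
[ 0.4663247  -0.03991559  0.2180078 ]
```

View pics/w6.png

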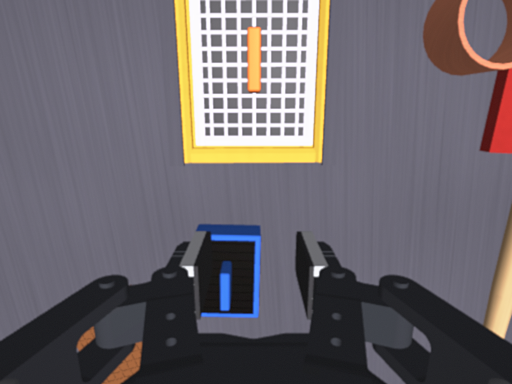

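The screen lies in the pocket with its grip at (254,60) and an even border around it. I'll check that numerically and move up to view the keeper tab.

```bash
python3 -m creep '[[0,0,-20,0,0,0,20],[0,0,-40,0,0,0,20],[0,0,-40,0,0,0,20],[0,0,-20,0,0,0,20],[0,0,0,0,0,0,20],[0,0,0,0,0,0,20],[0,0,0,0,0,0,20],[0,0,0,0,0,0,20],[0,0,0,0,0,0,20],[0,0,0,0,0,0,20]]'
python3 - <<'E'
from h import *
import pickle
c=pickle.load(open("w6.pkl","rb"));f=c["frame"];h=cv2.cvtColor(f,cv2.COLOR_RGB2HSV);H,S,V=cv2.split(h)
w=(S<60)&(V>170);w[160:]=0;w[:,:170]=0;w[:,335:]=0
for r in (5,30,70,100,142):
    b=np.nonzero(w[r])[0];A,B=[unproj(c,[u,r+.5],.082)[0]*1000 for u in(b.min(),b.max()+1)];print(r,A[:2].round(1),B[:2].round(1),np.linalg.norm(A-B).round(1))
v=np.nonzero(w[:,230:290].any(1))[0].max();print("near edge",unproj(c,[255,v+1],.082)[0]*1000,"expected",[.474e3-65*.075,59.2-65*.9972])
print(tool()[0]);c=capture("wrist");f=c["frame"];h=cv2.cvtColor(f,cv2.COLOR_RGB2HSV);H,S,V=cv2.split(h)
cv2.imwrite("pics/w7.png",cv2.cvtColor(f,cv2.COLOR_RGB2BGR))
n,l,s,ce=cv2.connectedComponentsWithStats((((H<6)|(H>174))&(S>150)&(V>80)).astype(np.uint8))
for i in range(1,n):
    if s[i][4]>100:
        v,u=np.nonzero((l==i)&(V>0));X=unproj(c,np.c_[u,v]+.5,.1295)[:,:2]*1000;print(s[i].tolist(),cv2.minAreaRect(X.astype(np.float32)))
E
```

```text
t: 23.05
ee_pos: [0.4756, 0.0795, 0.2183]
tcp_rot: [0.481, 0.518, 0.481, -0.518]
contact_force: [-0.1, -0.1, 0.3]
finger_gap: 0.02
5 [427.8 105.6] [528.7  97.9] 101.2
30 [426.3  88. ] [527.5  80.2] 101.5
70 [424.2  58.3] [525.1  50.5] 101.3
100 [422.9  34.7] [523.7  27. ] 101.1
142 [ 4.202e+02 -1.000e-01] [521.   -7.8] 101.1
near edge [470.83870136  -6.97178414  82.        ] expected [469.125, -5.617999999999995]
[0.47555174 0.0795279  0.21833308]
[462, 193, 50, 63, 1998] ((653.8566284179688, 40.65787124633789), (37.67520523071289, 53.45074462890625), 7.5036749839782715)
```

View pics/w7.png

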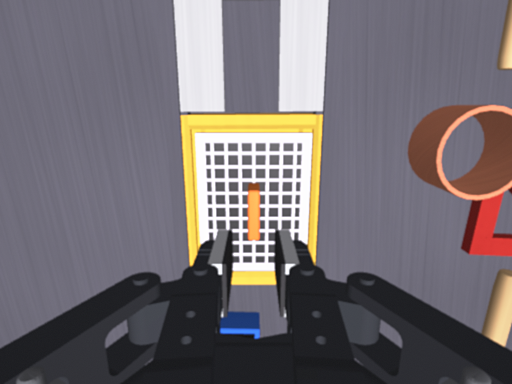

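The screen measures 101.2 mm at both ends, so it is level, and its position is as expected. The fork tips are at row 111 and the tab is still above the frame, so I'll move 90 mm further.

```bash
python3 -m creep '[[0,0,-20,0,0,0,20],[0,0,-40,0,0,0,20],[0,0,-30,0,0,0,20],[0,0,0,0,0,0,20],[0,0,0,0,0,0,20],[0,0,0,0,0,0,20],[0,0,0,0,0,0,20],[0,0,0,0,0,0,20],[0,0,0,0,0,0,20],[0,0,0,0,0,0,20]]'
python3 - <<'E'
from h import *
print(tool()[0]);c=capture("wrist");f=c["frame"];h=cv2.cvtColor(f,cv2.COLOR_RGB2HSV);H,S,V=cv2.split(h)
cv2.imwrite("pics/w8.png",cv2.cvtColor(f,cv2.COLOR_RGB2BGR))
n,l,s,ce=cv2.connectedComponentsWithStats((((H<6)|(H>174))&(S>150)&(V>80)).astype(np.uint8))
for i in range(1,n):
    if s[i][4]>100:
        v,u=np.nonzero(l==i);X=unproj(c,np.c_[u,v]+.5,.1295)[:,:2]*1000;print(s[i].tolist(),cv2.minAreaRect(X.astype(np.float32)))
        for r in range(s[i][1],s[i][1]+s[i][3],4):print(r,f[r,int(ce[i][0])])
E
```

```text
t: 24.35
ee_pos: [0.4822, 0.1694, 0.2183]
tcp_rot: [0.481, 0.518, 0.481, -0.518]
contact_force: [-0.1, 0.1, 0.1]
finger_gap: 0.0202
[0.48221376 0.16944428 0.21831695]
[220, 82, 62, 18, 1086] ((486.98309326171875, 245.83880615234375), (11.18198299407959, 42.262123107910156), 85.66040802001953)
82 [216  82  89]
86 [255 102  97]
90 [255 102  98]
94 [255  98  95]
98 [255  73  70]
[500, 256, 12, 27, 198] ((680.0192260742188, 93.8289794921875), (8.608651161193848, 24.202896118164062), 7.523294448852539)
256 [246 131 102]
260 [220  57  54]
264 [224  61  57]
268 [226  61  58]
272 [218  58  54]
276 [82 34 34]
280 [114 112 126]
[450, 276, 62, 47, 1764] ((666.8687133789062, 68.06990051269531), (41.792598724365234, 53.45463562011719), 83.11378479003906)
276 [255 188 144]
280 [224  62  58]
284 [226  61  58]
288 [224  61  57]
292 [224  61  57]
296 [226  61  57]
300 [216  58  53]
304 [170  46  43]
308 [222  60  56]
312 [220  59  57]
316 [222  61  57]
320 [221  61  59]
```

View pics/w8.png

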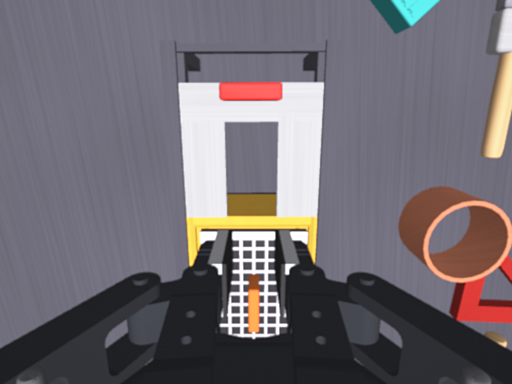

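The red tab is at (251,91). Its centre is (0.487, 0.246), which puts the keeper at 0.017 with 0.123 m to go. A thin crossbar ends the rails behind the tab. I'll go down between the two, above rail height, and push.

```bash
python3 -m creep '[[0,0,-20,0,0,0,20],[0,0,-40,0,0,0,20],[0,0,-31,0,0,0,20],[0,0,-10,0,0,0,20],[20,0,0,0,0,0,20],[30,0,0,0,0,0,20],[30,0,0,0,0,0,20],[20,0,0,0,0,0,20],[10,0,0,0,0,0,20],[0,0,0,0,0,0,20]]'
python3 - <<'E'
from h import *
print(tool()[0],to([.474+.0752*.079,.059+.0638+.017,.108],-4.3))
E
```

```text
t: 25.65
ee_pos: [0.4891, 0.2694, 0.1072]
tcp_rot: [-0.481, -0.518, -0.481, 0.519]
contact_force: [0.1, -0.9, 0.3]
finger_gap: 0.0201
[0.48910174 0.26937824 0.10719946] (array([ -0.7,   0.6, 129.9]), array([-0. ,  0. ,  0.1]))
```

```bash
python3 -m creep '[[0,0,5,0,0,0,20],[0,0,8,0,0,0,20],[0,0,12,0,0,0,20],[0,0,14,0,0,0,20],[0,0,15,0,0,0,20],[0,0,15,0,0,0,20],[0,0,14,0,0,0,20],[0,0,12,0,0,0,20],[0,0,10,0,0,0,20],[0,0,5,0,0,0,20]]'
```

```text
t: 26.9
ee_pos: [0.4813, 0.1599, 0.1081]
tcp_rot: [-0.481, -0.518, -0.481, 0.518]
contact_force: [2.0, 3.0, 0.9]
finger_gap: 0.0198
```

```bash
python3 -m creep '[[0,0,3,0,0,0,20],[0,0,3,0,0,0,20],[0,0,3,0,0,0,20],[0,0,2,0,0,0,20],[0,0,2,0,0,0,20],[0,0,1,0,0,0,20],[0,0,1,0,0,0,20],[0,0,1,0,0,0,20],[0,0,1,0,0,0,20],[0,0,0,0,0,0,20]]'
python3 -m creep '[[0,0,1,0,0,0,20],[0,0,1,0,0,0,20],[0,0,0,0,0,0,20],[0,0,0,0,0,0,20],[0,0,0,0,0,0,20],[0,0,0,0,0,0,20],[0,0,0,0,0,0,20],[0,0,0,0,0,0,20],[0,0,0,0,0,0,20],[0,0,0,0,0,0,20]]'
```

```text
t: 28.15
ee_pos: [0.4801, 0.1434, 0.1082]
tcp_rot: [-0.481, -0.518, -0.481, 0.518]
contact_force: [0.6, 0.6, -1.8]
finger_gap: 0.0202
t: 29.4
ee_pos: [0.4802, 0.1415, 0.1084]
tcp_rot: [-0.481, -0.518, -0.481, 0.518]
contact_force: [-0.3, 0.3, 0.1]
finger_gap: 0.0201
```

```bash
python3 -m creep '[[0,0,1,0,0,0,20],[0,0,1,0,0,0,20],[0,0,0,0,0,0,20],[0,0,0,0,0,0,20],[0,0,0,0,0,0,20],[0,0,0,0,0,0,20],[0,0,0,0,0,0,20],[0,0,0,0,0,0,20],[0,0,0,0,0,0,20],[0,0,1,0,0,0,20]]'
python3 -m creep '[[0,0,1,0,0,0,20],[0,0,0,0,0,0,20],[0,0,0,0,0,0,20],[0,0,0,0,0,0,20],[0,0,0,0,0,0,20],[0,0,0,0,0,0,20],[0,0,0,0,0,0,20],[0,0,0,0,0,0,20],[0,0,0,0,0,0,20],[0,0,1,0,0,0,20]]'
```

```text
t: 30.65
ee_pos: [0.48, 0.1393, 0.1084]
tcp_rot: [0.481, 0.519, 0.481, -0.518]
contact_force: [1.0, 9.2, -0.5]
finger_gap: 0.0198
t: 31.9
ee_pos: [0.48, 0.1392, 0.1085]
tcp_rot: [0.48, 0.52, 0.482, -0.517]
contact_force: [2.0, 16.9, -1.9]
finger_gap: 0.0203
```

The stop is reached: the position holds at y = 0.1392 while the force rises to 17 N. I'll back off, lift and do a final check.

```bash
python3 -m creep '[[0,0,-4,0,0,0,20],[0,0,-6,0,0,0,20],[-20,0,0,0,0,0,20],[-40,0,0,0,0,0,20],[-50,0,0,0,0,0,20],[-40,0,30,0,0,0,20],[0,0,50,0,0,0,20],[0,0,50,0,0,0,20],[0,0,50,0,0,0,20],[0,0,20,0,0,0,20]]'
python3 -m creep '[[0,0,20,0,0,0,20],[0,0,0,0,0,0,20],[0,0,0,0,0,0,20],[0,0,0,0,0,0,20],[0,0,0,0,0,0,20],[0,0,0,0,0,0,20],[0,0,0,0,0,0,20],[0,0,0,0,0,0,20],[0,0,0,0,0,0,20],[0,0,0,0,0,0,20]]'
python3 - <<'E'
from h import *
print(tool()[0]);c=capture("wrist");f=c["frame"];h=cv2.cvtColor(f,cv2.COLOR_RGB2HSV);H,S,V=cv2.split(h)
t=capture("top")["frame"]
n,l,s,ce=cv2.connectedComponentsWithStats((((H<6)|(H>174))&(S>150)&(V>80)).astype(np.uint8))
for i in range(1,n):
    if s[i][4]>100 and s[i][0]<330:
        v,u=np.nonzero(l==i);X=unproj(c,np.c_[u,v]+.5,.1295)[:,:2]*1000;print(s[i].tolist(),cv2.minAreaRect(X.astype(np.float32)))
print("tab expected home",[474+64*.075,59.2+64*.9972])
a=cv2.cvtColor(np.hstack([cv2.resize(f[:250,130:380],(400,400)),cv2.resize(t[120:270,120:270],(400,400))]),cv2.COLOR_RGB2BGR);cv2.imwrite("pics/fin.png",a)
E
```

```text
t: 33.15
ee_pos: [0.4652, -0.0553, 0.2583]
tcp_rot: [-0.48, -0.519, -0.48, 0.519]
contact_force: [-0.1, -0.7, 0.8]
finger_gap: 0.0202
t: 34.4
ee_pos: [0.4642, -0.0729, 0.2583]
tcp_rot: [0.481, 0.518, 0.481, -0.518]
contact_force: [0.1, -0.1, 0.9]
finger_gap: 0.0201
[ 0.46415949 -0.07287027  0.25829528]
tab expected home [478.8, 123.02080000000001]
```

View pics/fin.png

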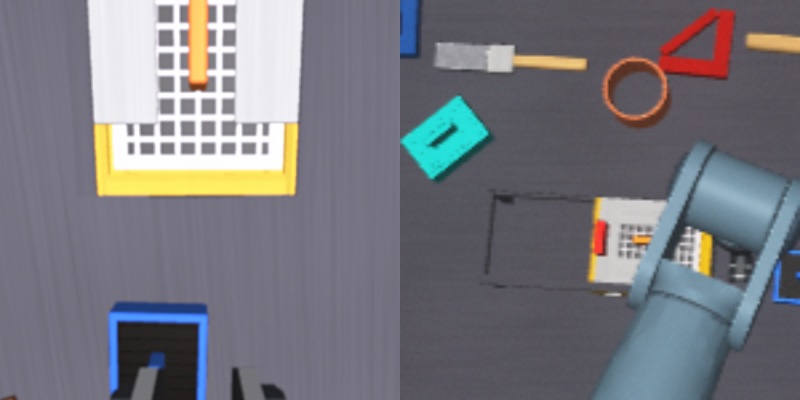

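The fork lies over the screen with the prongs on either side of the orange grip, and the tab is at the box's +y edge. I'll do one numeric check of the tab, then hand in.

```bash
python3 - <<'E'
from h import *
from cell import close_job
c=capture("top");h=cv2.cvtColor(c["frame"],cv2.COLOR_RGB2HSV);H,S,V=cv2.split(h)
k=((H<6)|(H>174))&(S>150);k[:195]=0;k[225:]=0;k[:,:185]=0;k[:,205:]=0
v,u=np.nonzero(k);X=unproj(c,np.c_[u,v],.1295)[:,:2];r=cv2.minAreaRect((X*1000).astype(np.float32));print(r,"travel since parked",np.hypot(484.2-r[0][0],239.5-r[0][1]))
print(close_job())
E
```

```text
((475.27154541015625, 118.0452651977539), (42.076995849609375, 10.455973625183105), 0.594314694404602) travel since parked 121.78246962205533
the job is handed in; nothing more can be done
None
```

The filter box is reloaded and handed in at about 34 s of the 72 s. The clean white filter is in its well, the spark screen is on the ledge over it, and the keeper is pushed in to its stop.

**Last checks:**
- **Filter:** its top measured 73.3 mm wide at the height expected when it is home (true width 74 mm). The gripper height put its underside about 6 mm above the bench, which is the well floor.
- **Screen:** it measured an even 101.2 mm across at both ends, so it lies flat. Its near edge was within about 2 mm of where I expected it.
- **Keeper:** the push stopped dead at y = 0.139 m while the force rose to 17 N, close to the computed home position. The top camera read 122 mm of travel against 123 mm expected, within that camera's accuracy of about 2 mm.
- **Other things:** I touched none of them. The sooty filter, turquoise look-alike, brush, pipe ring and magnetic square were in place in the last picture. I did not recheck the spray can, jar, hammer or brown screens after the screen was lifted.

**Problems along the way:** my first grip on the screen was too high, so I regripped 5 mm lower before lifting. The final wrist view had the tab out of frame, so only the top camera checked it.

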